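# Raise the spray-test cabinet's window to its index

## Task

Open the injector spray-test cabinet for loading: with the fingertips push the slide bolt on its left jamb outward until it stops, clear of the window, then push the counterweighted window up from beneath its lip until the top of the lip is level with the point of the index clip on the right jamb, and leave it standing there. Do not grip the lip, do not shift the clip, and do not lift or move the loose parts and tools on the bench.

Things in the scene. Friction and masses are not known exactly. Their poses are not given: they have to be found in the camera images.
- cabinet: Fixed white sheet-metal cabinet at the left of the bench, 250 wide, 200 deep, 340 high. Origin: centre of its underside; at yaw 0 its front looks to -x; y is left, z up. The front is upright to z 100 (x -100 from the origin), then leans back 30 degrees from upright. The opening in this slope is 155 wide, centred at y +12; jambs left (35 wide) and right (60) of it.
- sash (a joint): Window, sliding up the slope (up and back, 30 degrees from upright): 0 shut, 0.12 m at the upper stop. Counterweight makes it nearly balanced: 2 to 5 N along the slope moves it, up or down, and it stays where it is left. While the bolt is shut it can rise only 3 mm.
- lip_under (a point): Centre of the flat underside of the window's lip, 15 mm out from the window. Its axes: z up the slope (the way the window slides), y left, -x square out of the slope. The lip is 149 wide (y), sticks out 30 mm from the window, 10 thick: 6 mm aluminium below, 4 mm rubber strip above. Below it the window's rail goes 20 mm further down, then the upright lower front. Moves with the window.
- lip: Aluminium lower part of the lip, fixed to the window; same axes as lip_under, origin 20 mm below the underside, at the window's face.
- lip_strip: Black rubber strip, 19 x 149 x 4 mm, on top of the lip; gripping the lip would touch both strip and aluminium.
- lip_mark (a point): Right end of the top face of the lip (top of the rubber strip), the edge that is brought level with the clip's point; 10 mm above the lip's underside along the slope. Same axes as lip_under.
- clip_tip (a point): Point of the dark index clip (24 mm long, 18 high, with a knurled screw) clamped on the right jamb; it points left, to the window. 45 to 100 mm up the slope from the shut lip's top. Same axes as lip_under: the window is at its mark when lip_mark has the same z along this axis.
- index_clip (a joint): Position of the clip along the jamb, m, upward; clamped by its screw (25 N to shift). Not to be moved.
- bolt (a joint): Slide bolt on the left jamb: 0 shut (its tongue lies 12 mm over the lip's left end, 3 mm above it), grows as it is pushed to the left, out from the window; 0.022 m fully withdrawn, clear above 0.013. Stays where left; takes about 3 N.
- bolt_stud (a point): Point on the axis of the bolt's push stud, a round steel stud square to the slope, head 15 mm across and 13 long, its end 38 mm out from the jamb's face; this point lies 29 mm out from that face and 29 mm up the slope from the shut lip's top. Same axes as lip_under. Its inner (right) side is free: push it to the left (+y). Moves with the bolt.
- steel_fitting: Bystander, loose: steel hex pipe fitting standing upright, 19x22x35 mm; origin at the centre of its underside. Leave alone.
- brass_fitting: Bystander, loose: brass hex pipe fitting standing upright, 19x22x35 mm; origin at the centre of its underside. Leave alone.
- injector_a: Bystander, loose: steel injector nozzle holder lying on the bench, 23x108x20 mm; origin at the centre of its underside. Leave alone.
- injector_b: Bystander, loose: steel injector nozzle holder lying on the bench, 23x121x20 mm; origin at the centre of its underside. Leave alone.
- marker_pen: Bystander, loose: black marker pen with a blue cap, 14x127x14 mm; origin at the centre of its underside. Leave alone.
- punch: Bystander, loose: brass-coloured drift punch, 13x104x13 mm; origin at the centre of its underside. Leave alone.
- tape: Bystander, loose: small red and white tape roll lying flat, 54x54x16 mm; origin at the centre of its underside. Leave alone.
- oil: Bystander, loose: dark oil bottle with a spout cap, standing, 44x45x152 mm; origin at the centre of its underside. Leave alone.

How it is judged:
By the outcome, as a careful person would: the job done as asked, in the order asked, and still so for the second after the job is handed in, with the robot touching nothing.
It also fails if it takes over 42 s, if anything falls off the work surface, if the arm or the gripper's body presses on something with over 40 N, if the wrist force passes 120 N, or if a joint passes its speed limit or range.

## Robot

A 6-joint arm with a two-finger parallel gripper is mounted at the origin on a cart in front of the work surface, level with it; the furniture and walls round the work are solid. World frame = base frame: x ahead of the robot, y to its left, z up, the work surface at z = 0. Lengths are in m, angles in rad, forces in N, time in s.
With the tool pointing down it reaches from about 0.275 to 0.775 m from the base axis. Payload 14.6 kg.
Tool frame: the origin (TCP) lies on the centre line of the jaws, within the pads' length; the fingertips stand 22 mm ahead of it and the grasp point (between the pads) lies 3 mm ahead of it; z points along the fingers, y is the direction in which the jaws open and shut (so a half turn about z gives the same grasp; the last joint's range is limited). The gripper opens to 85 mm and grips with 20 to 120 N. Pads are 22 mm wide; open, the fingers measure 114 mm over their backs; the gripper's body (76 mm by 85 mm) begins 54 mm behind the grasp point. The pads swing forward as they close: fully open they stand 13 mm farther back than shut.
Start: joints at [-1.294, 0.263, -0.048, 1.259, 0, 1.415], TCP at [0.22, -0.477, 0.253] pointing down, gripper open.
Joint ranges: [-2.65, 2.65], [-0.89, 1.7], [-1.18, 1.37], [-2.13, 2.11], [-1.35, 1.29], [-3.14, 3.14]. Speed limits (rad/s): [1.89, 1.89, 2.57, 2.79, 3.14, 3.14].

## Interface

Orientations are given as a 3x3 rotation matrix whose columns are the frame's x, y, z axes.
In Python, from plant import manip, camera gives the robot as it stands. The module is installed in compiled form; this text tells all that it offers.
- The arm moves only by the tool send_rows, never from a script. Its argument "plan" is a list of rows, each an object of numbers: "rx", "ry", "rz": the turn, a rotation vector about the world's x, y, z in rad; "x", "y", "z": the shift along the world's x, y, z in mm; "gripper": the opening, from 0 (shut) to 1 (fully open). In form: [{"rx": .., "ry": .., "rz": .., "x": .., "y": .., "z": .., "gripper": ..}, ...]. A call has 1 to 5 rows; each row is the pose to reach, as a shift and turn from the pose commanded when the call began; what a row does not reach only later rows make up. A row lasts 1/8 s, in which the tool goes at most 62.5 mm and 10.7 degrees, less where a joint would pass 70% of its speed; a pose out of reach is approached as far as the arm can. A call with a gripper value outside its range is refused whole. The fingers move at their own pace and stop on an object; "force" is the grip in N (left out, the last holds). Time passes only in rows, so rows that repeat a pose let the fingers close. It gives the time, the measured TCP pose, the force and the opening at its end, in the units of the state.
- manip.read_state(): the state, without advancing time (a new reading comes with each control period).
- camera(name): name is "scene" or "side" or "wrist"; returns a dict with "frame" (480x640x3 uint8, red, green, blue), "fx", "fy", "cx", "cy" (pixels), "eye" and "attitude" of the camera in the world. Camera axes: x right, y up, looking along -z (the intrinsics and any distortion apply to the point x, -y, -z); pixel columns grow to the right and rows downward; lengths in m; the calibration is good to about 2 mm. A picture is of the moment at which its call begins. There is no depth.
- manip.job_done(): hands the job in, once; it reports no verdict.
The state is a dict: "time": time; "joint_positions": joint angles; "joint_velocities": joint speeds; "joint_torque": joint torques, N m; "eef_pos": TCP position; "ee_rot": TCP orientation; "contact_force": force on the tool from outside, world axes, zero at the start; "moment": the same for the moment, N m; "finger_gap": finger opening in m.
Only numpy, scipy, OpenCV 4.12 (cv2) and the standard library are available. Lean on these libraries where they do the work, as an engineer would, in place of code of your own. Each camera call takes 0.05 s, during which the arm holds its last target.

## Working session

There is one attempt and no reset: what is moved stays moved. The work goes in short steps, Python scripts to look and compute and a tool call to move; the robot and the scene stay as the last step left them, time stands still between calls to the robot, and variables do not carry over. Pictures are saved under pics/ and viewed, and the job is handed in when it is done.

Besides the shell and the picture viewer there is one more tool, called after "Request:" in YAML: its name, and indented under it one key for each argument. send_rows: Moves the arm, as the interface text tells. Its arguments: {"type":"object","properties":{"plan":{"type":"array","items":{"type":"object","properties":{"rx":{"type":"number"},"ry":{"type":"number"},"rz":{"type":"number"},"x":{"type":"number"},"y":{"type":"number"},"z":{"type":"number"},"gripper":{"type":"number"}}}},"force":{"type":"number"}},"required":["plan"]}

```bash
ls; mkdir -p pics; python3 - <<'E'
from plant import manip, camera
import cv2
for n in ("scene","side","wrist"):
    c=camera(n); cv2.imwrite(f"pics/{n}0.png",c["frame"][:,:,::-1]); print(n,c["fx"],c["fy"],c["cx"],c["cy"],c["eye"],c["attitude"],[k for k in c])
print(manip.read_state())
E
```

```text
pics
scene 613.5299339087148 613.5299339087148 321.2575105126191 248.18302173909933 [-0.72534212  0.78694253  1.00508048] [[-0.52505038  0.42773219 -0.73577665]
 [-0.85088317 -0.28199148  0.44325911]
 [-0.01788656  0.85879333  0.51200986]] ['frame', 'fx', 'fy', 'cx', 'cy', 'eye', 'attitude']
side 593.2165200844574 593.2165200844574 315.1777818677286 248.8262363618083 [0.18479729 1.00485945 0.87778744] [[-0.9426501   0.17804976 -0.28232796]
 [-0.33320722 -0.55161318  0.76465407]
 [-0.01958935  0.81487495  0.57930568]] ['frame', 'fx', 'fy', 'cx', 'cy', 'eye', 'attitude']
wrist 392.5445100922616 392.5445100922616 323.2631620527303 230.08507685487666 [ 0.28775381 -0.44481844  0.37252633] [[ 0.41831993  0.86868307  0.2653265 ]
 [-0.90829798  0.40065031  0.12030841]
 [-0.00179326 -0.29132293  0.95662309]] ['frame', 'fx', 'fy', 'cx', 'cy', 'eye', 'attitude']
{'time': 0.15, 'joint_positions': array([-1.29433296e+00,  2.63428734e-01, -4.87566217e-02,  1.25943393e+00,
        6.75347878e-06,  1.41551758e+00]), 'joint_velocities': array([ 0.0001576 , -0.00162349,  0.00183828,  0.00052191,  0.00100518,
       -0.00062463]), 'joint_torque': array([ 2.88533309e-03, -6.37822866e+01,  3.84649301e+01,  1.05837951e-02,
       -7.05271600e-05, -1.08552126e-05]), 'eef_pos': array([ 0.21964257, -0.47663624,  0.25294011]), 'ee_rot': array([[ 9.08238149e-01,  4.18453602e-01, -2.18134620e-04],
       [ 4.18453638e-01, -9.08237812e-01,  7.93555008e-04],
       [ 1.33947842e-04, -8.12016157e-04, -9.99999661e-01]]), 'contact_force': array([-0.0562657 , -0.43816931,  0.54347142]), 'moment': array([-0.01119169, -0.02521642,  0.00590097]), 'finger_gap': 0.08522121781286385}
```

View pics/scene0.png

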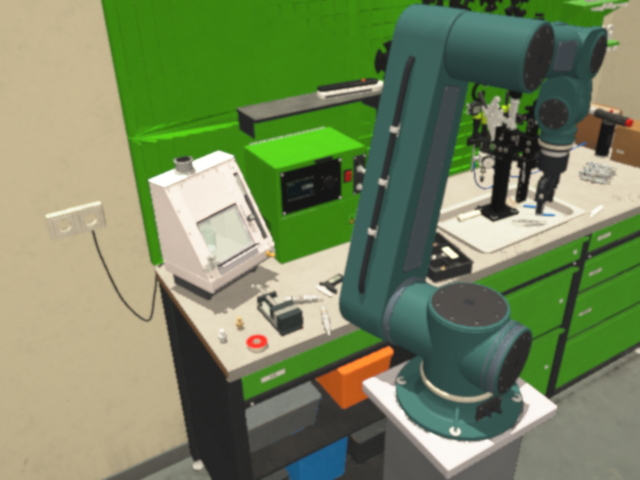

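View pics/side0.png

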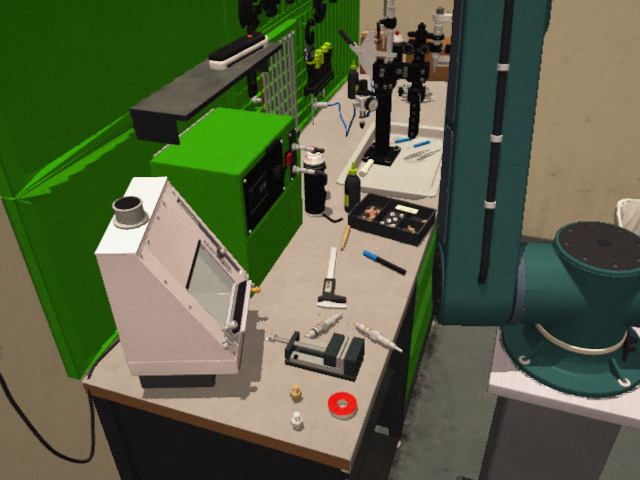

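View pics/wrist0.png

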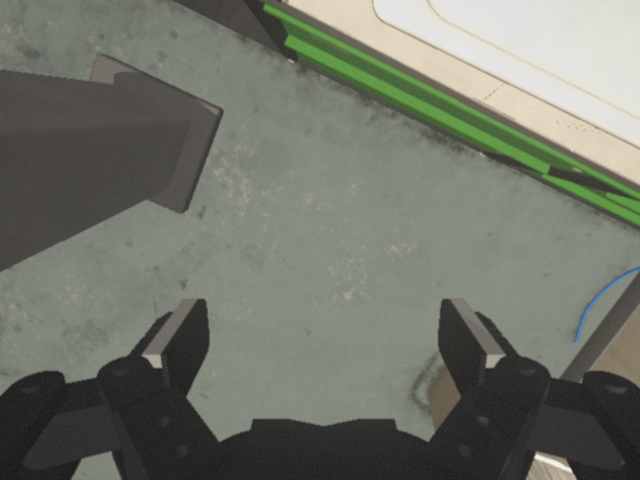

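The scene view shows the white cabinet at about (210,225), and the side view shows it at about (180,290). I'll zoom in on both.

```bash
python3 - <<'E'
import cv2
a=cv2.imread("pics/scene0.png")[140:310,140:290]; cv2.imwrite("pics/scz.png",cv2.resize(a,None,fx=3.5,fy=3.5,interpolation=cv2.INTER_CUBIC))
a=cv2.imread("pics/side0.png")[170:400,90:270]; cv2.imwrite("pics/siz.png",cv2.resize(a,None,fx=2.6*1,fy=2.6,interpolation=cv2.INTER_CUBIC))
E
```

```text
(no output)
```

View pics/scz.png

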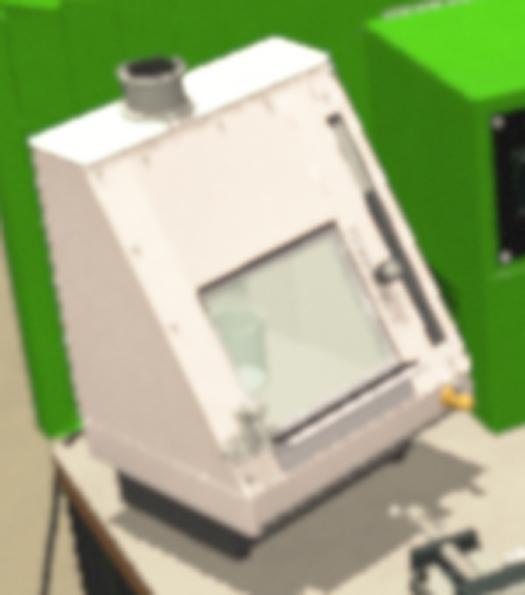

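View pics/siz.png

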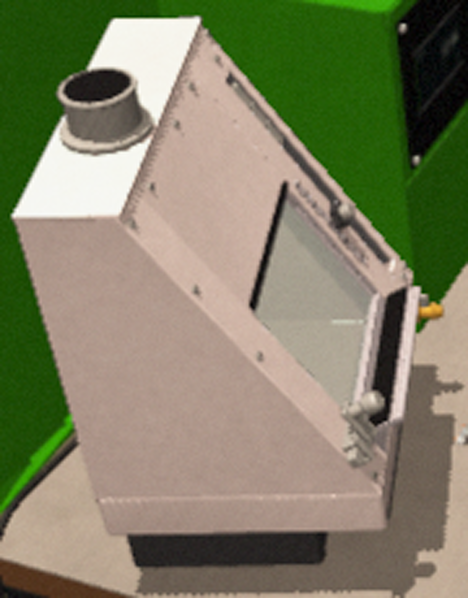

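```bash
cat > h.py <<'E'
import numpy as np
def ray(c,u,v):
    d=np.array([(u-c["cx"])/c["fx"],-(v-c["cy"])/c["fy"],-1.0]); d=np.asarray(c["attitude"])@d
    return np.asarray(c["eye"]),d/np.linalg.norm(d)
def plane_z(c,u,v,z):
    e,d=ray(c,u,v); return e+d*(z-e[2])/d[2]
def tri(obs):
    A=np.zeros((3,3));b=np.zeros(3);R=[]
    for c,u,v in obs:
        e,d=ray(c,u,v);P=np.eye(3)-np.outer(d,d);A+=P;b+=P@e;R.append((e,P))
    p=np.linalg.solve(A,b); return p,[np.linalg.norm(P@(p-e))*1e3 for e,P in R]
def proj(c,p):
    q=np.asarray(c["attitude"]).T@(np.asarray(p)-np.asarray(c["eye"])); return c["cx"]-c["fx"]*q[0]/q[2], c["cy"]+c["fy"]*q[1]/q[2]
E
python3 - <<'E'
from h import *; from plant import camera
np.set_printoptions(precision=4,suppress=True)
s=camera("scene");d=camera("side")
S=lambda u,v:(s,140+u/3.5,140+v/3.5)
D=lambda u,v:(d,90+u/2.6,170+v/2.6)
for n,a,b in [("TFL",(88,163),(120,217)),("TFR",(325,57),(203,18)),("TBL",(30,142),(14,217)),("BFL",(250,535),(387,530)),("stud",(250,415),(372,402)),("screw",(385,270),(344,212))]:
    print(n,*tri([S(*a),D(*b)]))
for n,a,b in [("TFL",(88,163),(120,217)),("TFR",(325,57),(203,18)),("TBL",(30,142),(14,217))]:
    print(n,plane_z(*S(*a),.34),plane_z(*D(*b),.34))
E
```

```text
TFL [0.7148 0.3856 0.3374] [np.float64(2.9398794117826696), np.float64(2.9398794117825284)]
TFR [0.7922 0.1586 0.3428] [np.float64(2.2337048777555775), np.float64(2.2337048777553967)]
TBL [0.7733 0.4096 0.3395] [np.float64(1.773975954893157), np.float64(1.7739759548930893)]
BFL [0.583  0.3455 0.0668] [np.float64(2.640483533689462), np.float64(2.6404835336894465)]
stud [0.5919 0.3286 0.1672] [np.float64(0.19632930284038236), np.float64(0.1963293028402738)]
screw [0.691  0.167  0.1959] [np.float64(2.0056418698358702), np.float64(2.0056418698361145)]
TFL [0.7152 0.3842 0.34  ] [0.7093 0.3928 0.34  ]
TFR [0.8037 0.1531 0.34  ] [0.7927 0.1582 0.34  ]
TBL [0.7758 0.4082 0.34  ] [0.7707 0.4127 0.34  ]
```

```bash
python3 - <<'E'
from h import *; from plant import camera
np.set_printoptions(precision=3,suppress=True)
d=camera("side")
for n,p in dict(scopebase=(382,160),bottle=(352,210),bottle2=(315,213),edge1=(437,240),edge2=(350,468),vise_near=(358,376),vise_l=(290,362),tape=(342,408),steel=(297,428),brass=(295,400),injA=(398,348),injA2=(357,325),injB=(310,337),vise_tip=(270,338),pen=(403,270),plinth=(215,383)).items(): print(n,plane_z(d,*p,0.0))
print("vise top",plane_z(d,358,350,.05), "scope top",plane_z(d,385,10,.35))
E
```

```text
scopebase [ 0.572 -0.685  0.   ]
bottle [ 0.577 -0.363  0.   ]
bottle2 [ 0.671 -0.316  0.   ]
edge1 [ 0.325 -0.288  0.   ]
edge2 [0.345 0.427 0.   ]
vise_near [ 0.389  0.226 -0.   ]
vise_l [ 0.53   0.233 -0.   ]
tape [0.396 0.311 0.   ]
steel [0.459 0.379 0.   ]
brass [0.485 0.321 0.   ]
injA [0.333 0.126 0.   ]
injA2 [0.432 0.086 0.   ]
injB [0.516 0.153 0.   ]
vise_tip [0.595 0.182 0.   ]
pen [ 0.381 -0.136  0.   ]
plinth [0.648 0.331 0.   ]
vise top [0.396 0.206 0.05 ] scope top [ 0.691 -1.131  0.35 ]
```

```bash
cat >> h.py <<'E'
from scipy.spatial.transform import Rotation as Ro
def Rt(psi_deg,dip_deg):
    p=np.radians(psi_deg);a=np.radians(dip_deg)
    f=np.array([np.cos(p),np.sin(p),0]);l=np.array([-f[1],f[0],0]);up=np.array([0,0,1.])
    z=f*np.cos(a)-up*np.sin(a); x=np.cross(l,z); return np.stack([x,l,z],1)
def move(st,pos,R):
    return np.round((np.asarray(pos)-st["eef_pos"])*1e3,1), np.round(Ro.from_matrix(R@st["ee_rot"].T).as_rotvec(),4)
E
python3 - <<'E'
from h import *; from plant import manip
s=manip.read_state()
for psi,dip in [(-20,60),(0,45),(18.8,30)]:
    print(psi,dip,*move(s,(.484,.188,.28),Rt(psi,dip)))
E
```

```text
-20 60 [264.3 664.8  26.9] [-0.6643 -0.0279  2.2944]
0 45 [264.3 664.8  26.9] [-1.0461 -0.2299  2.5256]
18.8 30 [264.3 664.8  26.9] [-1.4185 -0.567   2.6422]
```

Request:
send_rows:
  plan:
    - {"x":15,"y":55,"z":20,"rz":0.18,"gripper":0}
    - {"x":30,"y":110,"z":40,"rz":0.36,"gripper":0}
    - {"x":50,"y":165,"z":60,"rz":0.54,"gripper":0}
    - {"x":70,"y":220,"z":70,"rz":0.72,"gripper":0}
    - {"x":90,"y":275,"z":70,"rz":0.9,"gripper":0}

```text
validation failed for argument at $.pl...
```

Request:
send_rows:
  plan:
    - {"x":25,"y":55,"z":0,"rz":0.18,"gripper":0}
    - {"x":50,"y":110,"z":0,"rz":0.36,"gripper":0}
    - {"x":75,"y":165,"z":0,"rz":0.54,"gripper":0}
    - {"x":100,"y":220,"z":0,"rz":0.72,"gripper":0}
    - {"x":125,"y":275,"z":0,"rz":0.9,"gripper":0}

```text
validation failed for argument at $.pl...
```

```bash
python3 - <<'E'
from h import *; from plant import manip
np.set_printoptions(precision=3,suppress=True)
s=manip.read_state();print(s["time"],s["eef_pos"],s["ee_rot"],s["joint_positions"],s["finger_gap"])
print(*move(s,(.484,.188,.28),Rt(18.8,30)))
E
```

```text
0.3 [ 0.22  -0.477  0.253] [[ 0.908  0.418 -0.   ]
 [ 0.418 -0.908  0.   ]
 [ 0.    -0.    -1.   ]] [-1.294  0.263 -0.048  1.259 -0.     1.415] 0.08560034588505068
[264.3 664.8  26.9] [-1.419 -0.567  2.642]
```

Request:
send_rows:
  plan:
    - {"rx":0,"ry":0,"rz":0.18,"x":15,"y":55,"z":20,"gripper":0}
    - {"rx":0,"ry":0,"rz":0.36,"x":30,"y":110,"z":40,"gripper":0}
    - {"rx":0,"ry":0,"rz":0.54,"x":50,"y":165,"z":60,"gripper":0}
    - {"rx":0,"ry":0,"rz":0.72,"x":70,"y":220,"z":70,"gripper":0}
    - {"rx":0,"ry":0,"rz":0.9,"x":90,"y":275,"z":70,"gripper":0}

```text
time: 0.92
eef_pos: [0.3101, -0.2003, 0.324]
ee_rot: [[0.232, 0.973, 0.001], [0.973, -0.232, -0.001], [-0.001, 0.002, -1.0]]
contact_force: [1.2, 0.6, 0.4]
finger_gap: 0.0001
```

Request:
send_rows:
  plan:
    - {"rx":0,"ry":0,"rz":0.18,"x":25,"y":55,"z":0,"gripper":0}
    - {"rx":0,"ry":0,"rz":0.36,"x":50,"y":110,"z":0,"gripper":0}
    - {"rx":0,"ry":0,"rz":0.54,"x":70,"y":165,"z":0,"gripper":0}
    - {"rx":0,"ry":0,"rz":0.72,"x":85,"y":220,"z":0,"gripper":0}
    - {"rx":0,"ry":0,"rz":0.9,"x":100,"y":275,"z":0,"gripper":0}

```text
time: 1.55
eef_pos: [0.4099, 0.0752, 0.3234]
ee_rot: [[-0.619, 0.786, 0.001], [0.786, 0.619, -0.0], [-0.0, 0.0, -1.0]]
contact_force: [1.2, -1.7, -0.3]
finger_gap: -0.0001
```

```bash
python3 - <<'E'
from h import *; from plant import manip
np.set_printoptions(precision=3,suppress=True)
s=manip.read_state();print(s["time"],s["eef_pos"],s["ee_rot"],s["joint_positions"],s["finger_gap"])
print(*move(s,(.47,.183,.27),Rt(18.8,30)))
E
```

```text
1.55 [0.41  0.075 0.323] [[-0.619  0.786  0.001]
 [ 0.786  0.619 -0.   ]
 [-0.     0.    -1.   ]] [-0.015  0.061 -0.112  1.397 -0.     0.889] -0.00010661954658296838
[ 60.1 107.8 -53.4] [-0.316 -1.065  1.111]
```

Request:
send_rows:
  plan:
    - {"rx":-0.035,"ry":-0.118,"rz":0.123,"x":6,"y":12,"z":-5,"gripper":0}
    - {"rx":-0.07,"ry":-0.236,"rz":0.247,"x":12,"y":24,"z":-10,"gripper":0}
    - {"rx":-0.105,"ry":-0.355,"rz":0.37,"x":19,"y":36,"z":-16,"gripper":0}
    - {"rx":-0.14,"ry":-0.473,"rz":0.494,"x":26,"y":48,"z":-22,"gripper":0}
    - {"rx":-0.175,"ry":-0.59,"rz":0.617,"x":33,"y":60,"z":-28,"gripper":0}

```text
time: 2.17
eef_pos: [0.4426, 0.1338, 0.2955]
ee_rot: [[-0.792, 0.212, 0.572], [0.27, 0.963, 0.019], [-0.547, 0.17, -0.82]]
contact_force: [1.1, 0.4, -0.5]
finger_gap: -0.0
```

```bash
python3 - <<'E'
from h import *; from plant import manip
np.set_printoptions(precision=3,suppress=True)
s=manip.read_state();print(s["time"],s["eef_pos"],s["joint_positions"],s["contact_force"])
print(*move(s,(.47,.183,.27),Rt(18.8,30)))
E
```

```text
2.175 [0.443 0.134 0.296] [ 0.159 -0.226 -0.634  0.556 -0.072  0.404] [ 1.126  0.405 -0.466]
[ 27.4  49.2 -25.5] [-0.143 -0.471  0.494]
```

Request:
send_rows:
  plan:
    - {"rx":-0.035,"ry":-0.118,"rz":0.123,"x":7,"y":12,"z":-6,"gripper":0}
    - {"rx":-0.07,"ry":-0.236,"rz":0.247,"x":14,"y":24,"z":-12,"gripper":0}
    - {"rx":-0.105,"ry":-0.353,"rz":0.37,"x":20,"y":36,"z":-18,"gripper":0}
    - {"rx":-0.143,"ry":-0.471,"rz":0.494,"x":27,"y":49,"z":-25,"gripper":0}
    - {"rx":-0.143,"ry":-0.471,"rz":0.494,"x":27,"y":49,"z":-25,"gripper":0}

```text
time: 2.8
eef_pos: [0.4686, 0.1817, 0.2681]
ee_rot: [[-0.482, -0.316, 0.817], [-0.157, 0.949, 0.275], [-0.862, 0.004, -0.507]]
contact_force: [0.6, -0.4, -0.0]
finger_gap: 0.0003
```

```bash
python3 - <<'E'
from h import *; from plant import manip,camera
import cv2
np.set_printoptions(precision=3,suppress=True)
s=manip.read_state();print(s["time"],s["eef_pos"],s["joint_positions"],s["contact_force"])
print(*move(s,(.47,.183,.27),Rt(18.8,30)))
c=camera("wrist");print(c["eye"],c["attitude"]);cv2.imwrite("pics/w1.png",c["frame"][:,:,::-1])
E
```

```text
2.8 [0.469 0.182 0.268] [ 0.109 -0.225 -1.106 -0.34   0.185 -0.106] [ 0.625 -0.382 -0.026]
[1.4 1.3 1.9] [-0.001 -0.008  0.006]
[0.335 0.138 0.264] [[-0.316 -0.225 -0.922]
 [ 0.949 -0.07  -0.308]
 [ 0.005 -0.972  0.235]]
```

View pics/w1.png

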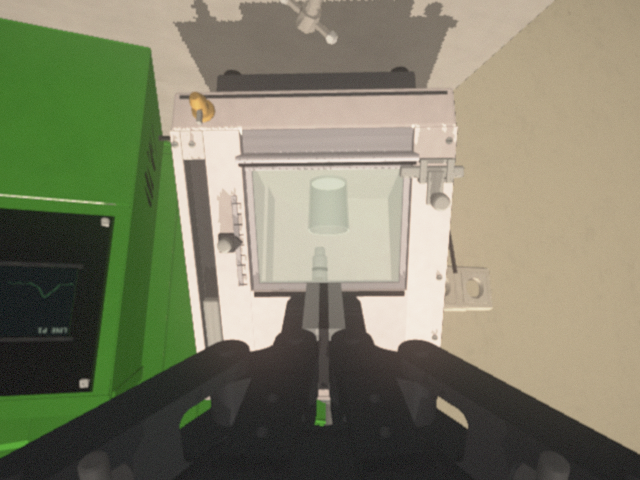

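```bash
python3 - <<'E'
import cv2
a=cv2.imread("pics/w1.png")[80:310,160:470]; a=cv2.rotate(a,cv2.ROTATE_180); cv2.imwrite("pics/w1z.png",cv2.resize(a,None,fx=2.5,fy=2.5,interpolation=cv2.INTER_CUBIC))
E
```

```text
(no output)
```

View pics/w1z.png

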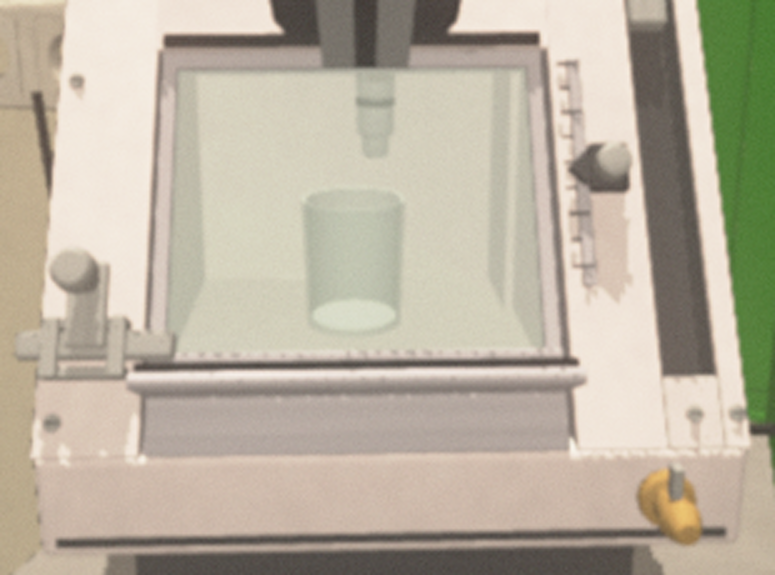

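```bash
cat >> h.py <<'E'
def W1(X,Y): return 160+309-((X+.5)/2.5-.5), 80+229-((Y+.5)/2.5-.5)
E
python3 - <<'E'
from h import *; from plant import camera
np.set_printoptions(precision=4,suppress=True)
c=camera("wrist");d=camera("side");s=camera("scene")
import pickle; pickle.dump({k:c[k] for k in c if k!="frame"},open("w1.pkl","wb"))
pl=plane_z(c,*W1(38,460),.1);pr=plane_z(c,*W1(747,450),.1)
print(pl,pr,np.linalg.norm(pl-pr))
y=(pl-pr)/np.linalg.norm(pl-pr);print("yaw",np.degrees(np.arctan2(-y[0],y[1])))
m=(pl+pr)/2; x=np.array([y[1],-y[0],0]); print("O",m+.1*x)
print("stud end",tri([(c,)+W1(72,268),(d,90+372/2.6,170+402/2.6),(s,140+250/3.5,140+415/3.5)]))
E
```

```text
[0.589  0.3405 0.1   ] [0.67   0.1109 0.1   ] 0.2434908247897467
yaw 19.43094054411843
O [0.7238 0.2589 0.1   ]
stud end (array([0.5942, 0.3267, 0.1664]), [np.float64(2.462264737493336), np.float64(1.552139921202842), np.float64(1.404324590187516)])
```

```bash
cat > fit.py <<'E'
from h import *; from plant import camera
import pickle
from scipy.optimize import least_squares
np.set_printoptions(precision=4,suppress=True)
c=pickle.load(open("w1.pkl","rb"));d=camera("side");s=camera("scene")
S=lambda u,v:(s,140+u/3.5,140+v/3.5)
D=lambda u,v:(d,90+u/2.6,170+v/2.6)
Wv=lambda u,v:(c,)+W1(u,v)
A=np.radians(30)
def loc(sl,y,o): # along slope, left, out
    return np.array([-.1+sl*np.sin(A)-o*np.cos(A), y, .1+sl*np.cos(A)+o*np.sin(A)])
T=.24*np.tan(A)-.1
obs=[(S(88,163),(T,.125,.34),.5),(D(120,217),(T,.125,.34),.5),(S(325,57),(T,-.125,.34),.5),(D(203,25),(T,-.125,.34),.5),
(D(14,217),(.1,.125,.34),.5),(S(30,142),(.1,.125,.34),.5),(Wv(38,460),(-.1,.125,.1),1),(Wv(747,450),(-.1,-.125,.1),1)]
def world(p,l):
    a=p[0];return np.array([p[1]+np.cos(a)*l[0]-np.sin(a)*l[1],p[2]+np.sin(a)*l[0]+np.cos(a)*l[1],l[2]])
def res(p):
    r=[]
    for (cc,u,v),l,w in obs:
        q=proj(cc,world(p,l));r+=[w*(q[0]-u),w*(q[1]-v)]
    # lip front lower corners (aluminium underside, out 30), s unknown p[3]
    for (X,Y),yy in (((129,384),.0865),((585,384),-.0625)):
        u,v=W1(X,Y);q=proj(c,world(p,loc(p[3],yy,.03)));r+=[q[0]-u,q[1]-v]
    return np.array(r)
f=least_squares(res,[.33,.72,.257,.02]);P=f.x
if __name__=="__main__":
    print("yaw",np.degrees(P[0]),"O",P[1:3],"lip s",P[3]);print(f.fun.reshape(-1,2).round(1))
    def inv(p):
        a=P[0];dx=p[0]-P[1];dy=p[1]-P[2];x=np.cos(a)*dx+np.sin(a)*dy;y=-np.sin(a)*dx+np.cos(a)*dy;z=p[2]
        X=x+.1;Z=z-.1;return np.array([X*np.sin(A)+Z*np.cos(A),y,-X*np.cos(A)+Z*np.sin(A)])
    def onout(X,Y,o):
        e,dd=ray(*Wv(X,Y));a=inv(e);b=inv(e+dd)-inv(e);return a+b*(o-a[2])/b[2]
    print("stud end (s,y,o)",onout(72,268,.038)); print("clip tip",onout(572,168,.008),onout(572,168,.003))
    print("lip top R",onout(578,362,.019)); print("opening L/R",onout(148,350,0),onout(565,350,0))
    print("tri stud",inv(tri([Wv(72,268),D(372,402),S(250,415)])[0]))
    for n,l in dict(stud=loc(P[3]+.039,.105,.029),lip=loc(P[3],.012,.015)).items(): print(n,world(P,l))
E
python3 fit.py
```

```text
yaw 19.41726040633503 O [0.7254 0.2597] lip s 0.020580931231314777
[[-1.5 -0.1]
 [-2.6 -1.1]
 [-0.2  0.1]
 [-2.  -2.2]
 [-1.6 -0.8]
 [-0.6 -0. ]
 [ 3.4  1. ]
 [-2.7  1.1]
 [ 1.1 -1.1]
 [-2.   1.3]]
stud end (s,y,o) [0.0578 0.1042 0.038 ]
clip tip [ 0.0999 -0.0673  0.008 ] [ 0.1016 -0.0685  0.003 ]
lip top R [ 0.0279 -0.0616  0.019 ]
opening L/R [0.0363 0.0863 0.    ] [ 0.0345 -0.0617  0.    ]
tri stud [0.0567 0.1068 0.0344]
stud [0.6006 0.327  0.1661]
lip [0.6246 0.2369 0.1253]
```

```bash
cat >> fit.py <<'E'
def inv(p):
    a=P[0];dx=p[0]-P[1];dy=p[1]-P[2];x=np.cos(a)*dx+np.sin(a)*dy;y=-np.sin(a)*dx+np.cos(a)*dy;z=p[2]
    X=x+.1;Z=z-.1;return np.array([X*np.sin(A)+Z*np.cos(A),y,-X*np.cos(A)+Z*np.sin(A)])
yaw=np.degrees(P[0])
ax=np.stack([world(P,loc(1,0,0))-world(P,loc(0,0,0)),world(P,loc(0,1,0))-world(P,loc(0,0,0)),world(P,loc(0,0,1))-world(P,loc(0,0,0))],1)
def go(sl,y,o,dip=30):
    from plant import manip
    st=manip.read_state(); print("t",st["time"],"now(s,y,o)",inv(st["eef_pos"]),"q",st["joint_positions"],"F(s,y,o)",ax.T@st["contact_force"]); print("move",(sl,y,o),*move(st,world(P,loc(sl,y,o)),Rt(yaw,dip)))
E
python3 - <<'E'
from fit import *
print(ax*10); go(.058,.06,.10); go(.058,.06,.042); go(.058,.09,.042)
E
```

```text
[[ 4.7156 -3.3245 -8.1677]
 [ 1.6622  9.4312 -2.8791]
 [ 8.6603  0.      5.    ]]
t 3.2 now(s,y,o) [0.0648 0.0119 0.2298] q [ 0.1097 -0.2267 -1.1016 -0.3376  0.1852 -0.1059] F(s,y,o) [-0.2099  0.2636 -0.1759]
move (0.058, 0.06, 0.1) [ 86.9  81.6 -70.8] [-0.0016 -0.0043  0.0161]
t 3.2 now(s,y,o) [0.0648 0.0119 0.2298] q [ 0.1097 -0.2267 -1.1016 -0.3376  0.1852 -0.1059] F(s,y,o) [-0.2099  0.2636 -0.1759]
move (0.058, 0.06, 0.042) [134.2  98.3 -99.8] [-0.0016 -0.0043  0.0161]
t 3.2 now(s,y,o) [0.0648 0.0119 0.2298] q [ 0.1097 -0.2267 -1.1016 -0.3376  0.1852 -0.1059] F(s,y,o) [-0.2099  0.2636 -0.1759]
move (0.058, 0.09, 0.042) [124.3 126.6 -99.8] [-0.0016 -0.0043  0.0161]
```

Request:
send_rows:
  plan:
    - {"rx":0,"ry":0,"rz":0.008,"x":30,"y":28,"z":-24,"gripper":0}
    - {"rx":0,"ry":-0.004,"rz":0.016,"x":60,"y":56,"z":-48,"gripper":0}
    - {"rx":0,"ry":-0.004,"rz":0.016,"x":87,"y":82,"z":-71,"gripper":0}
    - {"rx":0,"ry":-0.004,"rz":0.016,"x":87,"y":82,"z":-71,"gripper":0}

```text
time: 3.7
eef_pos: [0.5577, 0.2656, 0.1967]
ee_rot: [[-0.475, -0.334, 0.814], [-0.166, 0.943, 0.289], [-0.864, 0.002, -0.503]]
contact_force: [-0.8, -0.6, -0.2]
finger_gap: -0.0001
```

```bash
python3 - <<'E'
from fit import *; import cv2
go(.058,.06,.042)
c=camera("wrist");cv2.imwrite("pics/w2.png",cv2.rotate(c["frame"][:,:,::-1],cv2.ROTATE_180))
E
```

```text
t 3.8 now(s,y,o) [0.0566 0.0605 0.0994] q [ 0.2939  0.1595 -1.0779 -0.7118  0.0402 -0.0215] F(s,y,o) [-0.0843 -0.0478  0.2334]
move (0.058, 0.06, 0.042) [ 47.7  16.3 -27.5] [-0.0009 -0.0021 -0.0005]
```

View pics/w2.png

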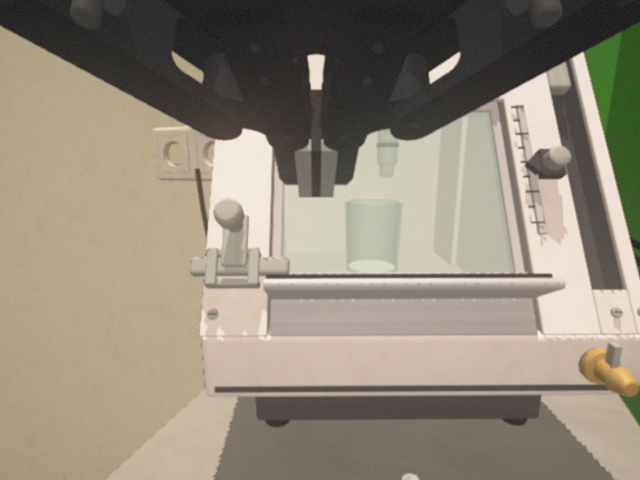

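Request:
send_rows:
  plan:
    - {"rx":0,"ry":0,"rz":0,"x":16,"y":5,"z":-9,"gripper":0}
    - {"rx":0,"ry":0,"rz":0,"x":32,"y":11,"z":-18,"gripper":0}
    - {"rx":0,"ry":0,"rz":0,"x":48,"y":16,"z":-27,"gripper":0}
    - {"rx":0,"ry":0,"rz":0,"x":48,"y":16,"z":-27,"gripper":0}

```text
time: 4.35
eef_pos: [0.605, 0.2797, 0.1731]
ee_rot: [[-0.471, -0.332, 0.817], [-0.165, 0.943, 0.288], [-0.866, 0.001, -0.499]]
contact_force: [-0.2, 0.2, -0.6]
finger_gap: 0.0001
```

```bash
python3 - <<'E'
from fit import *; import cv2
go(.058,.09,.042)
c=camera("wrist");cv2.imwrite("pics/w3.png",cv2.rotate(c["frame"][:,:,::-1],cv2.ROTATE_180))
E
```

```text
t 4.45 now(s,y,o) [0.0595 0.0591 0.0433] q [ 0.2963  0.2857 -1.016  -0.7781  0.0374 -0.0199] F(s,y,o) [-0.992  -0.3623 -0.2336]
move (0.058, 0.09, 0.042) [-9.9 29.2 -1.9] [-0.0015 -0.      0.0002]
```

View pics/w3.png

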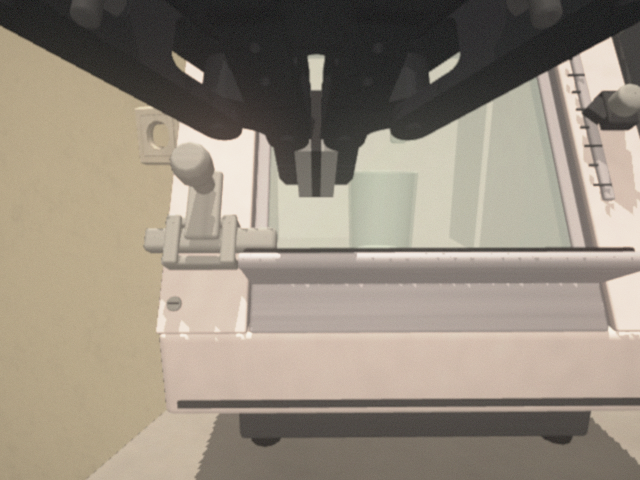

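Request:
send_rows:
  plan:
    - {"rx":0,"ry":0,"rz":0,"x":-2,"y":7,"z":0,"gripper":0}
    - {"rx":0,"ry":0,"rz":0,"x":-5,"y":14,"z":0,"gripper":0}
    - {"rx":0,"ry":0,"rz":0,"x":-7,"y":21,"z":0,"gripper":0}
    - {"rx":0,"ry":0,"rz":0,"x":-9,"y":26,"z":0,"gripper":0}
    - {"rx":0,"ry":0,"rz":0,"x":-11,"y":31,"z":0,"gripper":0}

```text
time: 5.12
eef_pos: [0.5937, 0.3115, 0.1724]
ee_rot: [[-0.472, -0.332, 0.817], [-0.165, 0.943, 0.288], [-0.866, 0.001, -0.5]]
contact_force: [2.4, -2.0, -0.1]
finger_gap: -0.0001
```

Request:
send_rows:
  plan:
    - {"rx":0,"ry":0,"rz":0,"x":-1,"y":4,"z":0,"gripper":0}
    - {"rx":0,"ry":0,"rz":0,"x":-2,"y":7,"z":0,"gripper":0}

```text
time: 5.38
eef_pos: [0.5916, 0.3183, 0.1722]
ee_rot: [[-0.472, -0.333, 0.816], [-0.165, 0.943, 0.289], [-0.866, 0.001, -0.5]]
contact_force: [-0.5, -3.9, 1.4]
finger_gap: -0.0001
```

```bash
python3 - <<'E'
from fit import *; import cv2
go(.058,.1,.042)
c=camera("wrist");cv2.imwrite("pics/w4.png",cv2.rotate(c["frame"][:,:,::-1],cv2.ROTATE_180))
E
```

```text
t 5.475 now(s,y,o) [0.0592 0.0999 0.0419] q [ 0.3895  0.2968 -0.9969 -0.7694 -0.0426  0.0263] F(s,y,o) [-0.2523 -0.3313  1.4058]
move (0.058, 0.1, 0.042) [-0.6 -0.1 -1. ] [-0.0012 -0.0007 -0.0006]
```

View pics/w4.png

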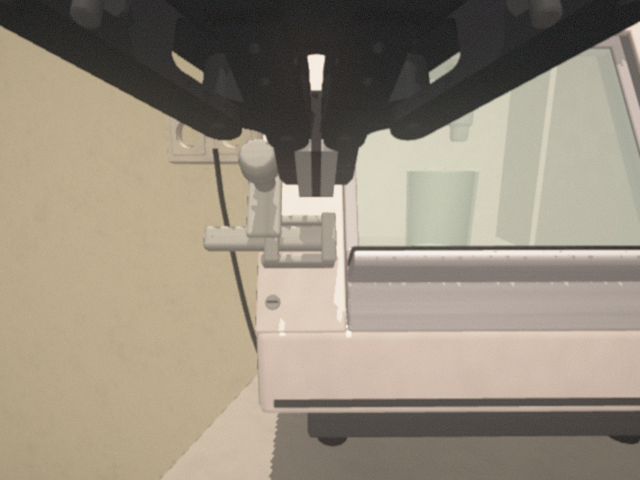

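The bolt is moving: its tongue has left the lip, and the stud touches the finger at about (270,165). I'll push on to the stop.

Request:
send_rows:
  plan:
    - {"rx":0,"ry":0,"rz":0,"x":-1,"y":2,"z":0,"gripper":0}
    - {"rx":0,"ry":0,"rz":0,"x":-1,"y":4,"z":0,"gripper":0}

```text
time: 5.78
eef_pos: [0.5906, 0.3221, 0.1722]
ee_rot: [[-0.472, -0.332, 0.816], [-0.165, 0.943, 0.288], [-0.866, 0.001, -0.5]]
contact_force: [-0.5, -3.1, 0.7]
finger_gap: 0.0
```

Request:
send_rows:
  plan:
    - {"rx":0,"ry":0,"rz":0,"x":-1,"y":2,"z":0,"gripper":0}

```text
time: 5.9
eef_pos: [0.5897, 0.3241, 0.1722]
ee_rot: [[-0.472, -0.332, 0.816], [-0.165, 0.943, 0.288], [-0.866, 0.001, -0.5]]
contact_force: [3.1, -6.1, -1.0]
finger_gap: -0.0
```

Request:
send_rows:
  plan:
    - {"rx":0,"ry":0,"rz":0,"x":-1,"y":2,"z":0,"gripper":0}

```text
time: 6.02
eef_pos: [0.5893, 0.3249, 0.1722]
ee_rot: [[-0.472, -0.329, 0.818], [-0.165, 0.944, 0.285], [-0.866, -0.0, -0.5]]
contact_force: [9.4, -16.7, -1.4]
finger_gap: 0.0001
```

The force rose to 19 N and motion ceased, so the bolt is at its stop. Next I'll back off to the right and outward.

Request:
send_rows:
  plan:
    - {"rx":0,"ry":0,"rz":0,"x":5,"y":-15,"z":0,"gripper":0}
    - {"rx":0,"ry":0,"rz":0,"x":10,"y":-30,"z":0,"gripper":0}
    - {"rx":0,"ry":0,"rz":0,"x":-22,"y":-45,"z":20,"gripper":0}
    - {"rx":0,"ry":0,"rz":0,"x":-54,"y":-62,"z":40,"gripper":0}
    - {"rx":0,"ry":0,"rz":0,"x":-70,"y":-80,"z":50,"gripper":0}

```text
time: 6.65
eef_pos: [0.5174, 0.2453, 0.2229]
ee_rot: [[-0.472, -0.333, 0.816], [-0.165, 0.943, 0.289], [-0.866, 0.002, -0.5]]
contact_force: [0.2, 0.0, 0.8]
finger_gap: -0.0001
```

```bash
python3 - <<'E'
from fit import *; import cv2
go(-.005,.012,.12);go(-.005,.012,.033)
c=camera("wrist");cv2.imwrite("pics/w5.png",cv2.rotate(c["frame"][:,:,::-1],cv2.ROTATE_180))
E
```

```text
t 6.75 now(s,y,o) [0.0563 0.055  0.1492] q [ 0.2723  0.0309 -1.1165 -0.6241  0.0581 -0.0318] F(s,y,o) [-0.0901 -0.3427 -0.2553]
move (-0.005, 0.012, 0.12) [  9.2 -42.3 -67.7] [-0.0018  0.0007  0.0004]
t 6.75 now(s,y,o) [0.0563 0.055  0.1492] q [ 0.2723  0.0309 -1.1165 -0.6241  0.0581 -0.0318] F(s,y,o) [-0.0901 -0.3427 -0.2553]
move (-0.005, 0.012, 0.033) [  80.3  -17.3 -111.2] [-0.0018  0.0007  0.0004]
```

View pics/w5.png

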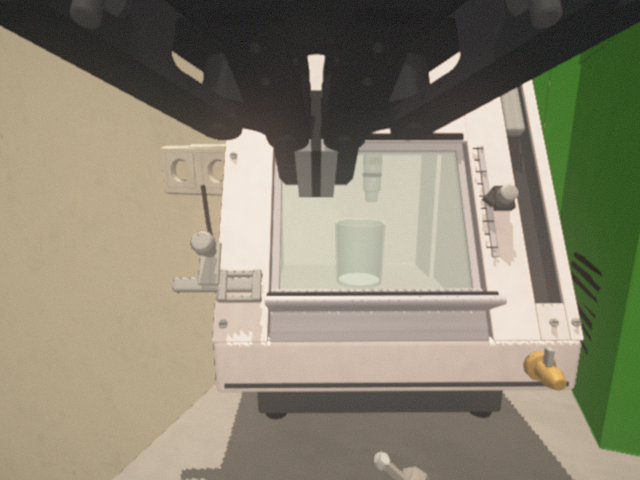

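Request:
send_rows:
  plan:
    - {"rx":0,"ry":0,"rz":0,"x":30,"y":-10,"z":-14,"gripper":0}
    - {"rx":0,"ry":0,"rz":0,"x":65,"y":-22,"z":-30,"gripper":0}
    - {"rx":0,"ry":0,"rz":0,"x":70,"y":-20,"z":-50,"gripper":0}
    - {"rx":0,"ry":0,"rz":0,"x":60,"y":-24,"z":-70,"gripper":0}
    - {"rx":0,"ry":0,"rz":0,"x":50,"y":-28,"z":-92,"gripper":0}

```text
time: 7.42
eef_pos: [0.5772, 0.2211, 0.1345]
ee_rot: [[-0.483, -0.333, 0.81], [-0.169, 0.943, 0.287], [-0.859, 0.002, -0.512]]
contact_force: [-14.8, -5.0, -2.0]
finger_gap: -0.0001
```

```bash
python3 - <<'E'
from fit import *; import cv2
go(-.005,.012,.033)
c=camera("wrist");cv2.imwrite("pics/w6.png",cv2.rotate(c["frame"][:,:,::-1],cv2.ROTATE_180))
c=camera("side");cv2.imwrite("pics/s6.png",cv2.resize(c["frame"][170:430,90:330,::-1],None,fx=2.3,fy=2.3))
E
```

```text
t 7.525 now(s,y,o) [0.0039 0.0128 0.0623] q [ 0.1718  0.3398 -1.1753 -0.9716  0.1447 -0.0846] F(s,y,o) [ 0.9093 -0.8563 -0.1461]
move (-0.005, 0.012, 0.033) [ 20.    6.2 -22.4] [ 0.0026 -0.0134 -0.0004]
```

View pics/w6.png

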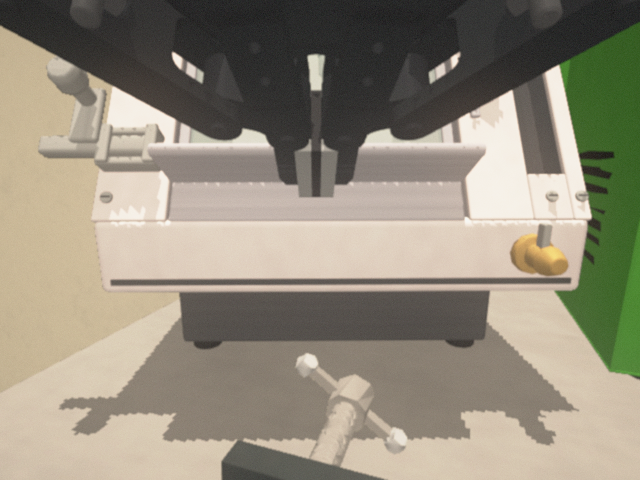

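View pics/s6.png

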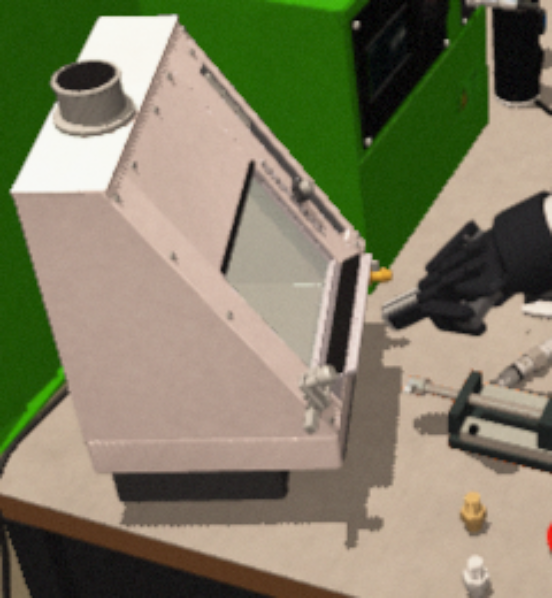

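The bolt is withdrawn and its stud is at about (65,75). The fingertips are in front of and below the lip. I'll move straight in beneath it.

Request:
send_rows:
  plan:
    - {"rx":0,"ry":0,"rz":0,"x":6,"y":2,"z":-6,"gripper":0}
    - {"rx":0,"ry":0,"rz":0,"x":12,"y":4,"z":-11,"gripper":0}
    - {"rx":0,"ry":0,"rz":0,"x":18,"y":6,"z":-15,"gripper":0}
    - {"rx":0,"ry":0,"rz":0,"x":23,"y":8,"z":-18,"gripper":0}

```text
time: 8.12
eef_pos: [0.6006, 0.2295, 0.1182]
ee_rot: [[-0.481, -0.333, 0.811], [-0.169, 0.943, 0.287], [-0.86, 0.001, -0.51]]
contact_force: [1.1, -0.1, 0.3]
finger_gap: 0.0001
```

```bash
python3 - <<'E'
from fit import *; import cv2
go(.0,.012,.033)
c=camera("wrist");cv2.imwrite("pics/w7.png",cv2.rotate(c["frame"][:,:,::-1],cv2.ROTATE_180))
c=camera("side");cv2.imwrite("pics/s7.png",cv2.resize(c["frame"][170:430,90:330,::-1],None,fx=2.3,fy=2.3))
E
```

```text
t 8.225 now(s,y,o) [0.0019 0.013  0.0331] q [ 0.1821  0.4096 -1.1423 -1.0113  0.136  -0.0794] F(s,y,o) [-0.1933 -0.4666  0.4558]
move (0.0, 0.012, 0.033) [-0.5 -1.2 -1.7] [ 0.0024 -0.0112 -0.0006]
```

View pics/w7.png

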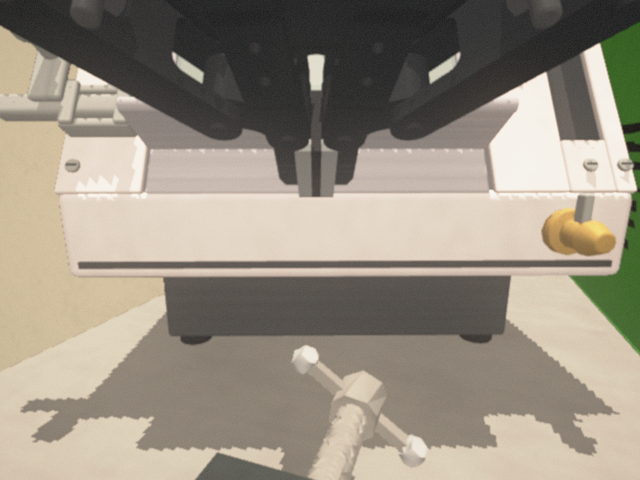

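View pics/s7.png

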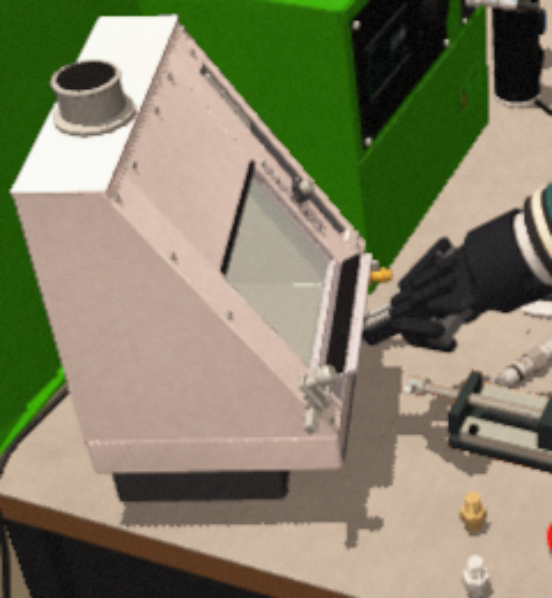

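Request:
send_rows:
  plan:
    - {"rx":0,"ry":0,"rz":0,"x":1.9,"y":0.7,"z":3.5,"gripper":0}
    - {"rx":0,"ry":0,"rz":0,"x":3.8,"y":1.3,"z":6.9,"gripper":0}
    - {"rx":0,"ry":0,"rz":0,"x":6.6,"y":2.3,"z":12.1,"gripper":0}
    - {"rx":0,"ry":0,"rz":0,"x":9.4,"y":3.3,"z":17.3,"gripper":0}

```text
time: 8.82
eef_pos: [0.6095, 0.2326, 0.1361]
ee_rot: [[-0.481, -0.333, 0.811], [-0.169, 0.943, 0.287], [-0.86, 0.002, -0.51]]
contact_force: [-0.7, -0.2, -3.4]
finger_gap: 0.0002
```

```bash
python3 - <<'E'
from fit import *; import cv2
go(.05,.012,.033)
c=camera("wrist");cv2.imwrite("pics/w8.png",cv2.rotate(c["frame"][:,:,::-1],cv2.ROTATE_180))
E
```

```text
t 8.925 now(s,y,o) [0.0235 0.0129 0.0337] q [ 0.1857  0.3608 -1.092  -0.9149  0.1329 -0.0775] F(s,y,o) [ 0.9736 -0.8348 -0.6044]
move (0.05, 0.012, 0.033) [13.4  3.8 22.6] [ 0.0019 -0.0089 -0.0006]
```

View pics/w8.png

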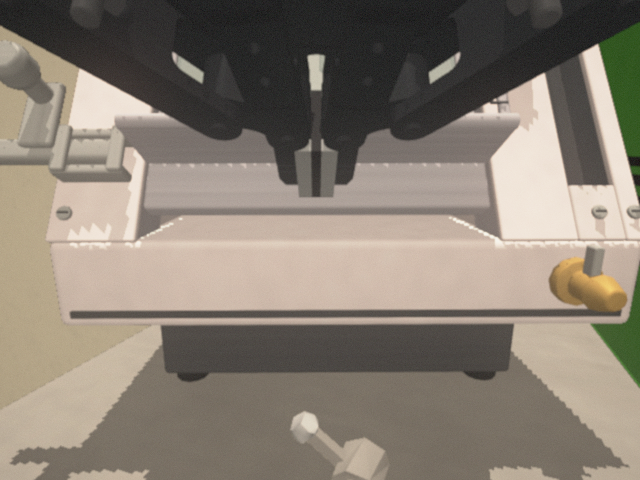

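The window is rising: a gap has opened below the rail at row 215. Continuing.

Request:
send_rows:
  plan:
    - {"rx":0,"ry":0,"rz":0,"x":4.3,"y":1.5,"z":7.9,"gripper":0}
    - {"rx":0,"ry":0,"rz":0,"x":8.6,"y":3,"z":15.8,"gripper":0}
    - {"rx":0,"ry":0,"rz":0,"x":12.9,"y":4.6,"z":23.7,"gripper":0}
    - {"rx":0,"ry":0,"rz":0,"x":17,"y":6,"z":31.2,"gripper":0}
    - {"rx":0,"ry":0,"rz":0,"x":18.9,"y":6.6,"z":34.6,"gripper":0}

```text
time: 9.6
eef_pos: [0.6287, 0.2393, 0.1709]
ee_rot: [[-0.481, -0.333, 0.811], [-0.168, 0.943, 0.287], [-0.861, 0.001, -0.509]]
contact_force: [-2.0, 0.9, -2.7]
finger_gap: 0.0003
```

```bash
python3 - <<'E'
from fit import *; import cv2
go(.08,.012,.033)
c=camera("wrist");cv2.imwrite("pics/w9.png",cv2.rotate(c["frame"][:,:,::-1],cv2.ROTATE_180))
c=camera("side");cv2.imwrite("pics/s9.png",cv2.resize(c["frame"][200:350,170:290,::-1],None,fx=4,fy=4,interpolation=cv2.INTER_CUBIC))
E
```

```text
t 9.7 now(s,y,o) [0.0627 0.0128 0.0336] q [ 0.1925  0.2895 -0.9941 -0.7454  0.127  -0.074 ] F(s,y,o) [0.0175 0.3334 0.124 ]
move (0.08, 0.012, 0.033) [ 8.9  2.3 14.6] [ 0.002  -0.0097 -0.0005]
```

View pics/w9.png

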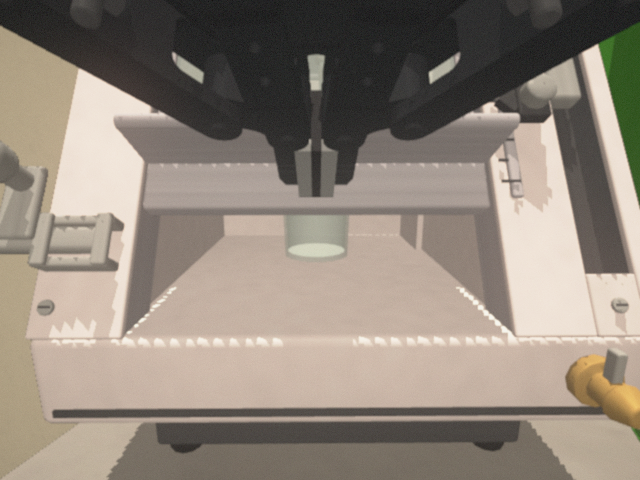

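View pics/s9.png

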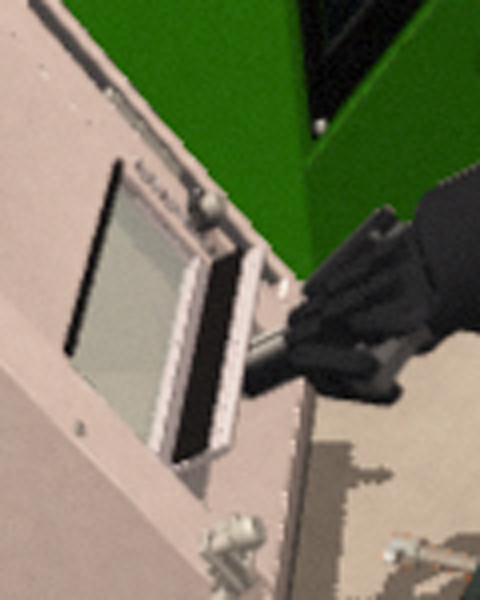

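```bash
python3 - <<'E'
from fit import *
go(.06,.012,.1);go(.175,-.03,.1)
E
```

```text
t 9.9 now(s,y,o) [0.0618 0.0128 0.0336] q [ 0.1924  0.2902 -0.9951 -0.7458  0.127  -0.074 ] F(s,y,o) [0.1918 0.2607 0.0635]
move (0.06, 0.012, 0.1) [-54.8 -20.2  31.6] [ 0.0023 -0.0109 -0.0004]
t 9.9 now(s,y,o) [0.0618 0.0128 0.0336] q [ 0.1924  0.2902 -0.9951 -0.7458  0.127  -0.074 ] F(s,y,o) [0.1918 0.2607 0.0635]
move (0.175, -0.03, 0.1) [ 13.4 -40.7 131.2] [ 0.0023 -0.0109 -0.0004]
```

Request:
send_rows:
  plan:
    - {"rx":0,"ry":0,"rz":0,"x":-28,"y":-10,"z":15,"gripper":0}
    - {"rx":0,"ry":0,"rz":0,"x":-55,"y":-20,"z":31,"gripper":0}
    - {"rx":0,"ry":0,"rz":0,"x":-30,"y":-27,"z":65,"gripper":0}
    - {"rx":0,"ry":0,"rz":0,"x":-8,"y":-34,"z":98,"gripper":0}
    - {"rx":0,"ry":0,"rz":0,"x":13,"y":-41,"z":131,"gripper":0}

```text
time: 10.52
eef_pos: [0.6419, 0.1978, 0.3027]
ee_rot: [[-0.481, -0.333, 0.811], [-0.168, 0.943, 0.287], [-0.86, 0.001, -0.509]]
contact_force: [0.4, 0.7, -0.3]
finger_gap: -0.0001
```

Request:
send_rows:
  plan:
    - {"rx":0,"ry":0,"rz":0,"x":0,"y":0,"z":0,"gripper":0}

```text
time: 10.65
eef_pos: [0.6435, 0.1977, 0.305]
ee_rot: [[-0.477, -0.332, 0.814], [-0.168, 0.943, 0.287], [-0.863, 0.0, -0.505]]
contact_force: [-0.2, -0.3, -0.7]
finger_gap: 0.0002
```

```bash
python3 - <<'E'
from fit import *; import cv2
go(.175,-.03,.1)
c=camera("wrist");print(inv(c["eye"]));pickle.dump({k:c[k] for k in c if k!="frame"},open("w10.pkl","wb"))
im=cv2.rotate(c["frame"][:,:,::-1],cv2.ROTATE_180);cv2.imwrite("pics/w10.png",im)
E
```

```text
t 10.75 now(s,y,o) [ 0.1739 -0.0301  0.1003] q [ 0.0954  0.046  -0.7628 -0.26    0.2098 -0.1248] F(s,y,o) [-0.7232  0.901  -0.0626]
move (0.175, -0.03, 0.1) [0.8 0.4 0.8] [ 0.0024 -0.0117 -0.0002]
[ 0.101  -0.0296  0.2204]
```

View pics/w10.png

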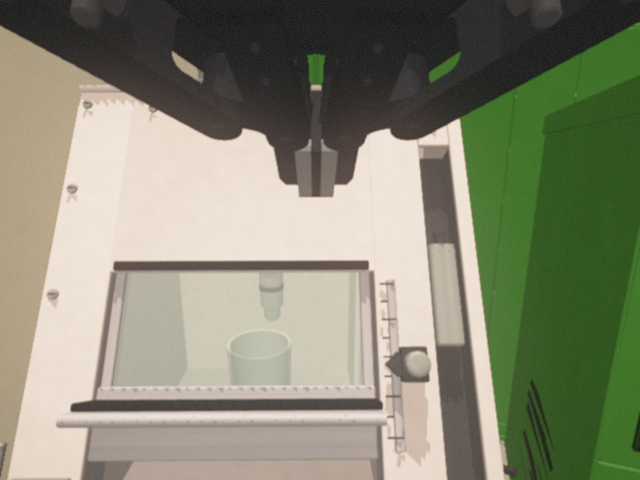

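```bash
python3 - <<'E'
import cv2
a=cv2.imread("pics/w10.png")[340:450,300:450];cv2.imwrite("pics/w10z.png",cv2.resize(a,None,fx=5,fy=5,interpolation=cv2.INTER_CUBIC))
E
```

```text
(no output)
```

View pics/w10z.png

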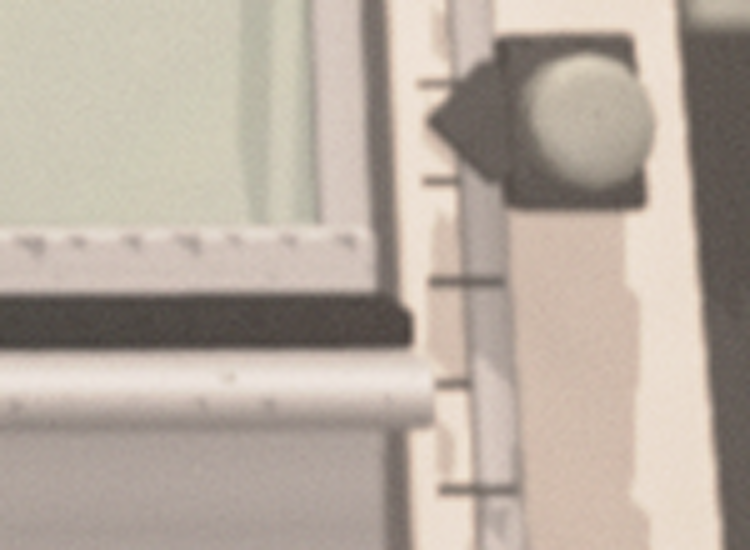

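```bash
cat > m10.py <<'E'
from fit import *
def onout(cam,X,Y,o,ox,oy,k):
    u=639-(ox+(X+.5)/k-.5);v=479-(oy+(Y+.5)/k-.5)
    e,dd=ray(cam,u,v);a=inv(e);b=inv(e+dd)-a;return a+b*(o-a[2])/b[2]
E
python3 - <<'E'
from m10 import *
c=pickle.load(open("w10.pkl","rb"))
g=lambda X,Y,o:onout(c,X,Y,o,300,340,5)
for o in (0,.005,.01,.015): print("clip",o,g(430,122,o))
for o in (0,.005,.01): print("strip back top",o,g(390,296,o),"front bottom",o+.019,g(405,347,o+.019))
print("alu front bottom",g(433,427,.03),g(433,427,.03)[0]+.01)
print("ticks",[g(430,y,0)[0] for y in (84,181,281,383,489)])
E
```

```text
clip 0 [ 0.1002 -0.0669  0.    ]
clip 0.005 [ 0.1002 -0.0661  0.005 ]
clip 0.01 [ 0.1002 -0.0652  0.01  ]
clip 0.015 [ 0.1002 -0.0644  0.015 ]
strip back top 0 [ 0.0826 -0.0618  0.    ] front bottom 0.019 [ 0.0796 -0.0603  0.019 ]
strip back top 0.005 [ 0.083  -0.0611  0.005 ] front bottom 0.024 [ 0.0801 -0.0595  0.024 ]
strip back top 0.01 [ 0.0834 -0.0604  0.01  ] front bottom 0.028999999999999998 [ 0.0807 -0.0587  0.029 ]
alu front bottom [ 0.0741 -0.0608  0.03  ] 0.08411988174318828
ticks [np.float64(0.10411546900948307), np.float64(0.09411560002443656), np.float64(0.08407679048892094), np.float64(0.07410884141390814), np.float64(0.06402907029014188)]
```

```bash
python3 - <<'E'
from fit import *
go(.055,.012,.1);go(.055,.012,.034);go(.0767,.012,.034)
E
```

```text
t 11.0 now(s,y,o) [ 0.1733 -0.0297  0.1002] q [ 0.0959  0.0464 -0.763  -0.2596  0.2099 -0.1248] F(s,y,o) [ 0.7911  0.2311 -0.0178]
move (0.055, 0.012, 0.1) [ -69.5   19.7 -102.6] [ 0.0025 -0.0128 -0.0007]
t 11.0 now(s,y,o) [ 0.1733 -0.0297  0.1002] q [ 0.0959  0.0464 -0.763  -0.2596  0.2099 -0.1248] F(s,y,o) [ 0.7911  0.2311 -0.0178]
move (0.055, 0.012, 0.034) [ -15.6   38.8 -135.6] [ 0.0025 -0.0128 -0.0007]
t 11.0 now(s,y,o) [ 0.1733 -0.0297  0.1002] q [ 0.0959  0.0464 -0.763  -0.2596  0.2099 -0.1248] F(s,y,o) [ 0.7911  0.2311 -0.0178]
move (0.0767, 0.012, 0.034) [  -5.4   42.4 -116.8] [ 0.0025 -0.0128 -0.0007]
```

Request:
send_rows:
  plan:
    - {"rx":0,"ry":0,"rz":0,"x":-24,"y":6,"z":-35,"gripper":0}
    - {"rx":0,"ry":0,"rz":0,"x":-48,"y":13,"z":-70,"gripper":0}
    - {"rx":0,"ry":0,"rz":0,"x":-70,"y":20,"z":-103,"gripper":0}
    - {"rx":0,"ry":0,"rz":0,"x":-43,"y":29,"z":-119,"gripper":0}
    - {"rx":0,"ry":0,"rz":0,"x":-16,"y":39,"z":-136,"gripper":0}

```text
time: 11.62
eef_pos: [0.6255, 0.2377, 0.1643]
ee_rot: [[-0.482, -0.333, 0.81], [-0.169, 0.943, 0.287], [-0.86, 0.002, -0.51]]
contact_force: [0.8, -0.4, -0.0]
finger_gap: -0.0001
```

```bash
python3 - <<'E'
from fit import *
go(.0777,.012,.034)
E
```

```text
t 11.725 now(s,y,o) [0.0547 0.0122 0.0319] q [ 0.19    0.3039 -1.0085 -0.7706  0.1294 -0.0755] F(s,y,o) [ 0.3099 -0.2072  0.1784]
move (0.0777, 0.012, 0.034) [ 9.2  3.  21. ] [ 0.0027 -0.0129 -0.0008]
```

Request:
send_rows:
  plan:
    - {"rx":0,"ry":0,"rz":0,"x":2.5,"y":1,"z":6,"gripper":0}
    - {"rx":0,"ry":0,"rz":0,"x":5,"y":2,"z":11,"gripper":0}
    - {"rx":0,"ry":0,"rz":0,"x":7,"y":2.5,"z":16,"gripper":0}
    - {"rx":0,"ry":0,"rz":0,"x":9.2,"y":3,"z":20.5,"gripper":0}
    - {"rx":0,"ry":0,"rz":0,"x":9.2,"y":3,"z":20.5,"gripper":0}

```text
time: 12.35
eef_pos: [0.6352, 0.2402, 0.1872]
ee_rot: [[-0.479, -0.333, 0.812], [-0.168, 0.943, 0.287], [-0.861, 0.001, -0.508]]
contact_force: [-0.3, 0.6, -0.5]
finger_gap: 0.0002
```

```bash
python3 - <<'E'
from fit import *
go(.075,.012,.1);go(.175,-.03,.1)
E
```

```text
t 12.45 now(s,y,o) [0.079  0.0117 0.0362] q [ 0.1919  0.2608 -0.9567 -0.6789  0.1273 -0.0742] F(s,y,o) [-0.2188  0.1249 -0.6023]
move (0.075, 0.012, 0.1) [-54.1 -18.7  28.5] [ 0.0022 -0.01   -0.0002]
t 12.45 now(s,y,o) [0.079  0.0117 0.0362] q [ 0.1919  0.2608 -0.9567 -0.6789  0.1273 -0.0742] F(s,y,o) [-0.2188  0.1249 -0.6023]
move (0.175, -0.03, 0.1) [  7.  -41.7 115.1] [ 0.0022 -0.01   -0.0002]
```

Request:
send_rows:
  plan:
    - {"rx":0,"ry":0,"rz":0,"x":-28,"y":-10,"z":14,"gripper":0}
    - {"rx":0,"ry":0,"rz":0,"x":-54,"y":-19,"z":28,"gripper":0}
    - {"rx":0,"ry":0,"rz":0,"x":-30,"y":-27,"z":58,"gripper":0}
    - {"rx":0,"ry":0,"rz":0,"x":-10,"y":-34,"z":90,"gripper":0}
    - {"rx":0,"ry":0,"rz":0,"x":7,"y":-42,"z":115,"gripper":0}

```text
time: 13.08
eef_pos: [0.6424, 0.1979, 0.3028]
ee_rot: [[-0.48, -0.333, 0.812], [-0.168, 0.943, 0.287], [-0.861, 0.001, -0.508]]
contact_force: [1.0, -0.1, -0.7]
finger_gap: 0.0001
```

Request:
send_rows:
  plan:
    - {"rx":0,"ry":0,"rz":0,"x":0,"y":0,"z":0,"gripper":0}
    - {"rx":0,"ry":0,"rz":0,"x":0,"y":0,"z":0,"gripper":0}

```text
time: 13.32
eef_pos: [0.6411, 0.1982, 0.2998]
ee_rot: [[-0.482, -0.333, 0.81], [-0.169, 0.943, 0.287], [-0.86, 0.002, -0.511]]
contact_force: [0.6, 0.9, -0.5]
finger_gap: -0.0001
```

```bash
python3 - <<'E'
from fit import *; import cv2
go(.175,-.03,.1)
c=camera("wrist");print(inv(c["eye"]));pickle.dump({k:c[k] for k in c if k!="frame"},open("w11.pkl","wb"))
im=cv2.rotate(c["frame"][:,:,::-1],cv2.ROTATE_180);cv2.imwrite("pics/w11.png",im)
a=im[340:450,300:450];cv2.imwrite("pics/w11z.png",cv2.resize(a,None,fx=5,fy=5,interpolation=cv2.INTER_CUBIC))
E
```

```text
t 13.425 now(s,y,o) [ 0.1726 -0.0297  0.0998] q [ 0.0959  0.0474 -0.7644 -0.2615  0.2098 -0.1248] F(s,y,o) [ 0.2381 -0.6216 -0.4641]
move (0.175, -0.03, 0.1) [1.1 0.1 2.2] [ 0.0026 -0.0132 -0.0007]
[ 0.0998 -0.0293  0.22  ]
```

View pics/w11z.png

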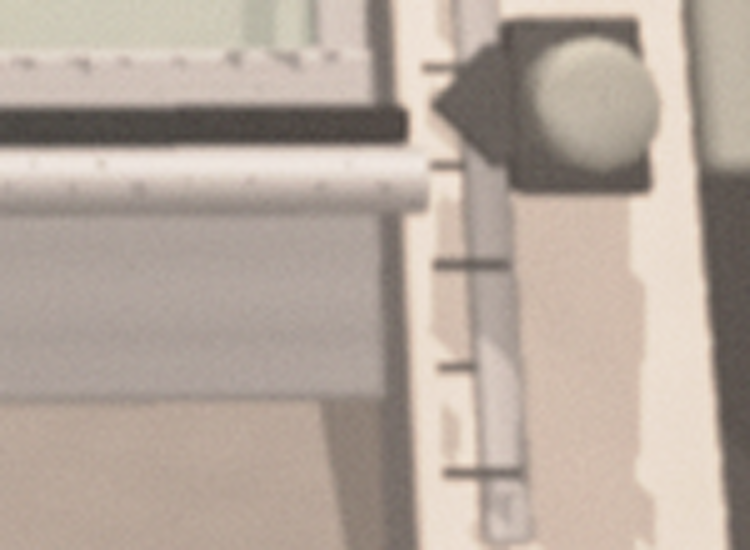

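View pics/w11.png

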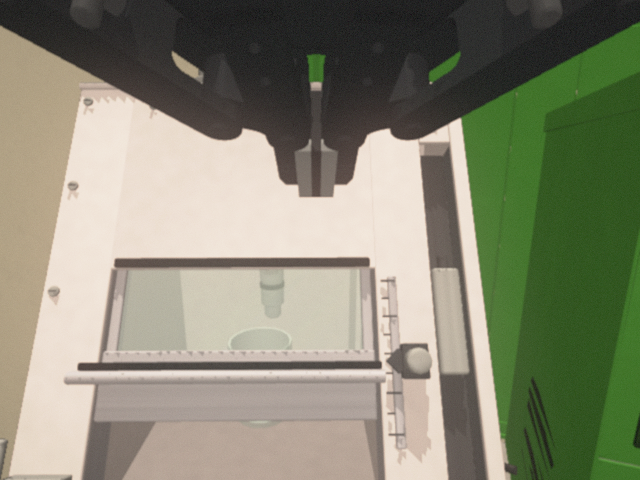

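```bash
python3 - <<'E'
from m10 import *
import cv2
c=pickle.load(open("w11.pkl","rb"))
g=lambda X,Y,o:onout(c,X,Y,o,300,340,5)
im=cv2.cvtColor(cv2.imread("pics/w11.png"),cv2.COLOR_BGR2GRAY).astype(float)
# subpixel strip edges by mid level, cols 345..378
for cols in ((320,345),(345,375)):
    p=im[:,cols[0]:cols[1]].mean(1)[354:380]; print(p.round())
print("clip",g(434,104,.0),g(434,104,.01)); 
for o in (0,.005,.01): print(o,"strip top",g(390,108,o)[0],"front top",g(390,108,o+.019)[0],"bottom",g(390,145,o+.019)[0])
print("alu bottom",g(428,211,.03)[0]+.01)
print([g(430,y,0)[0] for y in (68,165,265,368,473)])
E
```

```text
[197. 198. 197. 196. 197. 195. 172. 125.  86.  76.  76.  76.  75.  73.
  94. 152. 203. 223. 229. 228. 221. 208. 194. 181. 170. 158.]
[194. 197. 196. 195. 196. 192. 164. 116.  82.  76.  77.  77.  75.  74.
 101. 168. 211. 225. 230. 229. 221. 209. 195. 182. 170. 158.]
clip [ 0.1006 -0.0669  0.    ] [ 0.1005 -0.0652  0.01  ]
0 strip top 0.10014581274531324 front top 0.10011705467032851 bottom 0.09663384576214859
0.005 strip top 0.10013824483084358 front top 0.10010948675585885 bottom 0.09671293966407152
0.01 strip top 0.10013067691637391 front top 0.10010191884138916 bottom 0.09679203356599445
alu bottom 0.10100831246662585
[np.float64(0.10430124396797906), np.float64(0.09427926819443745), np.float64(0.08421746122899353), np.float64(0.07412924364612829), np.float64(0.06412140192079459)]
```

The strip's top edge is at s = 100.2 mm and the clip point at 100.6 mm, so they are level within about 0.5 mm. One last overall look at the bolt and bench, then I'll hand in.

```bash
python3 - <<'E'
from plant import camera; import cv2
c=camera("side");cv2.imwrite("pics/s12.png",cv2.resize(c["frame"][170:450,90:410,::-1],None,fx=2.1,fy=2.1))
E
```

```text
(no output)
```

View pics/s12.png

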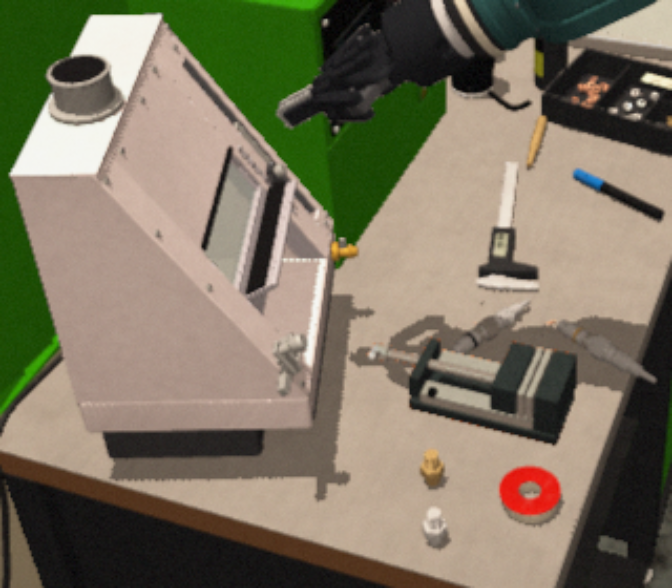

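The side view shows the window standing open, the bolt pushed out at about (290,355), the bench items where they were, and the gripper clear of the cabinet.

```bash
python3 -c "
from plant import manip
print(manip.read_state()['contact_force'], manip.job_done())"
```

```text
the job is handed in; nothing more can be done
[-0.18128247 -0.0822589  -0.68029686] None
```

The cabinet is open for loading and the job is handed in, at about 13.5 s on the clock.

- **Bolt:** I pushed the stud to the left with the closed fingertips until it stopped, where the force rose from about 3 N to 19 N. The pictures show the tongue clear of the window.
- **Window:** I pushed it up from beneath the lip in two stages, without gripping it, then backed the gripper off.
- **Level check:** The last wrist-camera measurement, taken looking square onto the slope, put the top of the rubber strip at 100.2 mm up the slope and the clip's point at 100.6 mm. The clip read 100.2 mm in the view before that, so it had not moved within reading accuracy. A rougher cross-check from the aluminium's lower edge gave 101.0 mm for the lip top. I trust it less, and it still agrees within about 1 mm.
- **Bench and contact:** In the last side view the loose parts and tools looked undisturbed. At hand-in the contact force was under 1 N, with the gripper clear of the cabinet.
- **Unexplained reading:** A force of about 15 N appeared once while I was lowering the tool in front of the lip, with one joint close to the end of its range. The next reading was back near zero, and the pictures showed no sign of contact.

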